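# Charge the deburring barrel with finishing balls

### The arm

A 6-joint arm with a two-finger parallel gripper is mounted at the origin on the work surface. World frame = base frame: x ahead of the robot, y to its left, z up, the work surface at z = 0. Lengths are in m, angles in rad, forces in N, time in s.
With the tool pointing down it reaches from about 0.425 to 0.95 m from the base axis. Payload 3.5 kg.
Tool frame: the origin (TCP) lies midway between the tips of the shut fingers; the grasp point (between the pads) lies 19 mm behind it; z points along the fingers, y is the line along which they close (so a half turn about z gives the same grasp; the last joint's range is limited). The gripper opens to 85 mm and grips with 20 to 120 N. Pads are 22 mm wide; open, the fingers measure 114 mm over their backs; the gripper's body (76 mm by 85 mm) begins 54 mm behind the grasp point. The pads swing forward as they close: fully open they stand 13 mm farther back than shut.
Start: joints at [1.005, 0.286, 1.577, -0, 1.279, -0.15], TCP at [0.273, 0.617, 0.231] pointing down, gripper open.
Joint ranges: [-2.77, 2.77], [-0.9, 2.22], [0.21, 2.48], [-1.53, 4.67], [0.24, 2.81], [-2.84, 2.84]. Speed limits (rad/s): [2.79, 2.79, 3.14, 3.14, 3.14, 3.14].

### API

Orientations are given as a unit quaternion [x, y, z, w].
In Python, from plant import ctrl, cams, order gives the robot as it stands.
- The arm moves only by the tool move_arm, never from a script. Its argument "plan" is one flat list of numbers, 7 for each row, row after row: the shift along the world's x, y, z in mm, then the turn, a rotation vector about the world's x, y, z in degrees, then the finger opening in mm, from 0 to 85.4. A call has 1 to 12 rows; each row shifts and turns the commanded pose from where the row before left it; what a row does not reach is not made up. A row lasts 1/10 s, in which the tool goes at most 50 mm and 8.59 degrees, less where a joint would pass 70% of its speed; a pose out of reach is approached as far as the arm can. A call is refused whole if a number of a shift passes 50 or a number of a turn 8.59, either way. A call with a gripper value outside its range is refused whole. The fingers move at their own pace and stop on an object; "newtons" is the grip in N (left out, the last holds). Time passes only in rows, so rows that do not move let the fingers close. It gives the time, the measured TCP pose, the force, the opening and the grip force at its end, in the units of the state.
- ctrl.get_state(): the state, without advancing time (a new reading comes with each control period).
- cams.read_camera(name): name is "scene" or "top"; returns a dict with "color" (400x640x3 uint8, red, green, blue), "fov_y" (degrees; the focal length in pixels is half the picture's height over the tangent of half this angle, whatever the lens; pixels are square), "cx", "cy" (the principal point, pixels), "k1" (the pictures are not rectified: a ray, as slopes to the right and down, at radius r is drawn at 1 + k1 r^2 times it, then the intrinsics apply), "origin" and "orientation" of the camera in the world. Camera axes: x right, y up, looking along -z (the intrinsics and any distortion apply to the point x, -y, -z); pixel columns grow to the right and rows downward; lengths in m; the calibration is good to about 2 mm. A picture is of the moment at which its call begins. There is no depth.
- order.sign_off(): hands the job in; it is judged then, once.
The state is a dict: "time": time; "qpos": joint angles; "dq": joint speeds; "joint_efforts": joint torques, N m; "eef_pos": TCP position; "tcp_rot": TCP orientation; "contact_force": force on the tool from outside, world axes, zero at the start; "wrist_torque": the same for the moment, N m; "opening": opening from 0.0 (shut) to 1.0 (fully open); "finger_force": force on a finger pad.
Only numpy, scipy, OpenCV 4.12 (cv2) and the standard library are available. Lean on these libraries where they do the work, as an engineer would, in place of code of your own. Each camera call takes 0.05 s, during which the arm holds its last target. There are 200 camera calls.

### The job

Charge the tumbling barrel: give its bayonet cover about a quarter turn anticlockwise to free it from the lugs, lift it off and lay it flat on the bench, handle up. Then scoop the ceramic balls out of the blue bin with the scoop and tip at least five of the eight into the barrel, leaving any others in the bin and none on the bench, and lay the scoop back flat on the bench. Do not touch the balls with the gripper, do not drop the cover or the scoop, and do not disturb the bottle, the gear blank or the bushing.

Things in the scene. Friction and masses are not known exactly. Their poses are not given: they have to be found in the camera images.
- barrel: inclined steel tumbling barrel (fixed). Origin on the bench below the centre of its mouth; x runs from the mouth back to the motor, z up. The barrel's axis leans 30 deg from vertical: out of the mouth it is (-0.5, 0, 0.866) in this frame. Barrel 144 in diameter, 120 deep; base plate 150 wide from x 0 to 230; behind the barrel gear unit and motor, to x 246, lower than 125
- barrel_mouth (a point): centre of the barrel's mouth, in the rim's plane, 200 mm above the bench. Mouth 112 inside, neck 120 outside. Left and right of it (barrel's +-y) stand two dark inverted-L lugs, 66 to 89 mm from the centre, 52 deg of arc each, their tops 14 mm above the rim
- barrel_mid (a point): point on the barrel's axis 62 mm inside the mouth, the middle of its hollow
- cover: loose aluminium bayonet cover, disc 126 across, 7 thick, about 0.3 kg. Origin at the centre of its underside (seated: the mouth centre), z outward. Below it a spigot 104 across, 8 deep, enters the mouth: laid flat the origin is 8 mm up. Two ears along +-y (44 wide, 5 thick, to 75 mm from the centre) lie under the lugs when locked; then its y is the barrel's y
- cover_grip (a point): middle of the cover's bar handle, 34 mm above the origin; bar along y, 14 wide, 66 long, top at 43. Seen from outside, anticlockwise (positive about the cover's z) frees the ears after about 50 deg, at 90 deg they lie midway between the lugs; clockwise a stop blocks. It turns easily, then lifts straight off along the axis
- bin: blue stock bin (fixed), origin under its middle. Low front at -x (20 mm high), closed back at +x (81). Inside 190 long in x (-95 to 95), 90 wide; flat floor 4 mm above the bench, x -95 to 75, 58 wide in y; from its edges 45 deg bevels rise to both sides and to the back (to 20 mm up the back wall); above, the sides flare to 108 wide at the top, 80 high (50 over the front 70 mm)
- scoop: loose aluminium scoop, about 0.2 kg, lying on the bench. Origin under the middle of its floor; open nose to +x, z up. Bowl 95 long (x -47.5 to 47.5), sheet 2.5 thick: flat floor 46 wide, 45 deg sides up to 80 wide, walls 29 high (20 over the front 35 mm). From x -46, z 22 a straight black handle, 14 wide (y), 20 thick, 118 long, runs to -x and up at 28 deg
- scoop_grip (a point): point on the handle's centre line 70 mm from its root: x -108, z 55 in the scoop's frame; grip across y (14 mm)
- scoop_nose (a point): middle of the scoop's front lip, on the underside
- scoop_bowl (a point): centre of the bowl, 15 mm above the scoop's underside
- soap: bystander: white plastic bottle, diameter 60, 165 high, origin at the centre of its underside
- gear: bystander: steel gear blank, diameter 80, 36 high, origin at the centre of its underside
- bushing: bystander: brass bushing, outer diameter 48, 50 high, origin at the centre of its underside
- ball0: white ceramic finishing ball, diameter 25, 18 g, polished (rolls and slides easily), origin at its centre; starts on the bin's floor
- ball1: white ceramic finishing ball, diameter 25, 18 g, polished (rolls and slides easily), origin at its centre; starts on the bin's floor
- ball2: white ceramic finishing ball, diameter 25, 18 g, polished (rolls and slides easily), origin at its centre; starts on the bin's floor
- ball3: white ceramic finishing ball, diameter 25, 18 g, polished (rolls and slides easily), origin at its centre; starts on the bin's floor
- ball4: white ceramic finishing ball, diameter 25, 18 g, polished (rolls and slides easily), origin at its centre; starts on the bin's floor
- ball5: white ceramic finishing ball, diameter 25, 18 g, polished (rolls and slides easily), origin at its centre; starts on the bin's floor
- ball6: white ceramic finishing ball, diameter 25, 18 g, polished (rolls and slides easily), origin at its centre; starts on the bin's floor
- ball7: white ceramic finishing ball, diameter 25, 18 g, polished (rolls and slides easily), origin at its centre; starts on the bin's floor
There are look-alikes about, which are no part of the job. Leave any green, purple or red look-alike of the cover alone.

How it is judged:
By the outcome, as a careful person would: the job done as asked, in the order asked, and still so for the second after the job is handed in, with the robot touching nothing.
It also fails if it takes over 72 s, if anything falls off the work surface, if the arm or the gripper's body presses on something with over 40 N, if the wrist force passes 120 N, or if a joint passes its speed limit or range.

## Working session

There is one attempt and no reset: what is moved stays moved. The work goes in short steps, Python scripts to look and compute and a tool call to move; the robot and the scene stay as the last step left them, time stands still between calls to the robot, and variables do not carry over. Pictures are saved under pics/ and viewed, at most 10 in all, crops included, and the job is handed in when it is done.

Besides the shell and the picture viewer there is one more tool, called after ">>>" by a JSON object that holds its "fn" and its "kwargs". move_arm: Moves the arm, as the interface text tells. Its arguments: {"type":"object","properties":{"plan":{"type":"array","items":{"type":"number"}},"newtons":{"type":"number"}},"required":["plan"]}

```bash
ls; mkdir -p pics; cat > h.py <<'E'
import numpy as np, cv2
from scipy.spatial.transform import Rotation as R
from plant import ctrl, cams, order
def cam(n):
    return cams.read_camera(n)
def K(c):
    h,w=c["color"].shape[:2]; f=h/2/np.tan(np.radians(c["fov_y"])/2); return f,c["cx"],c["cy"],c["k1"]
def proj(c,P):
    f,cx,cy,k=K(c); P=np.atleast_2d(P); p=R.from_quat(c["orientation"]).inv().apply(P-np.array(c["origin"]))
    a=p[:,0]/-p[:,2]; b=p[:,1]/p[:,2]; s=1+k*(a*a+b*b); return np.c_[cx+f*a*s,cy+f*b*s]
def ray(c,uv):
    f,cx,cy,k=K(c); d=(np.atleast_2d(uv)-[cx,cy])/f; r=d.copy()
    for _ in range(30): r=d/(1+k*(r**2).sum(1,keepdims=True))
    v=R.from_quat(c["orientation"]).apply(np.c_[r[:,0],-r[:,1],-np.ones(len(r))]); return np.array(c["origin"]),v
def onz(c,uv,z):
    o,v=ray(c,uv); return o+v*((z-o[2])/v[:,2])[:,None]
def save(c,n,box=None,sc=1):
    im=c["color"][:,:,::-1]
    if box: im=im[box[1]:box[3],box[0]:box[2]]
    cv2.imwrite("pics/"+n,cv2.resize(im,None,fx=sc,fy=sc,interpolation=cv2.INTER_CUBIC))
E
python3 - <<'E'
from h import *
for n in("scene","top"):
    c=cam(n); save(c,n+"0.png",None,1.25); print(n,c["fov_y"],c["cx"],c["cy"],c["k1"],c["origin"],c["orientation"])
    np.save(n+"0.npy",c,allow_pickle=True)
print(ctrl.get_state())
E
```

```text
pics
scene 46.265392283787115 315.5994159479826 201.80640330979531 0.009732216744108247 [1.16897365 0.6900868  1.08032632] [0.14580402 0.3619298  0.86207351 0.32338409]
top 44.35932909481579 317.4654470673479 203.8322370740946 -0.13785923398839295 [0.33538635 0.0062058  1.55618189] [ 0.03511703 -0.05114605 -0.69843366  0.71298058]
{'time': 0.1, 'qpos': array([ 1.00500048e+00,  2.87127134e-01,  1.57804670e+00,  1.76036466e-05,
        1.27861076e+00, -1.50011850e-01]), 'dq': array([-3.01361605e-04, -2.27787359e-03, -4.46871071e-03,  4.56707915e-05,
        2.82813320e-04, -9.60094572e-04]), 'joint_efforts': array([ 3.32312475e-04, -4.07295477e+01, -2.93701655e+01, -1.38599285e-04,
        3.38457321e-03, -6.70644511e-06]), 'eef_pos': array([0.2722871 , 0.61698603, 0.23004341]), 'tcp_rot': array([ 2.06400113e-01,  9.78467062e-01, -1.02356942e-03, -3.91822876e-04]), 'contact_force': array([-0.04820739, -1.06675882,  0.02603379]), 'wrist_torque': array([-0.0221471 ,  0.02832049, -0.01046586]), 'finger_force': 0.0, 'opening': 0.9962389654648396}
```

View pics/scene0.png

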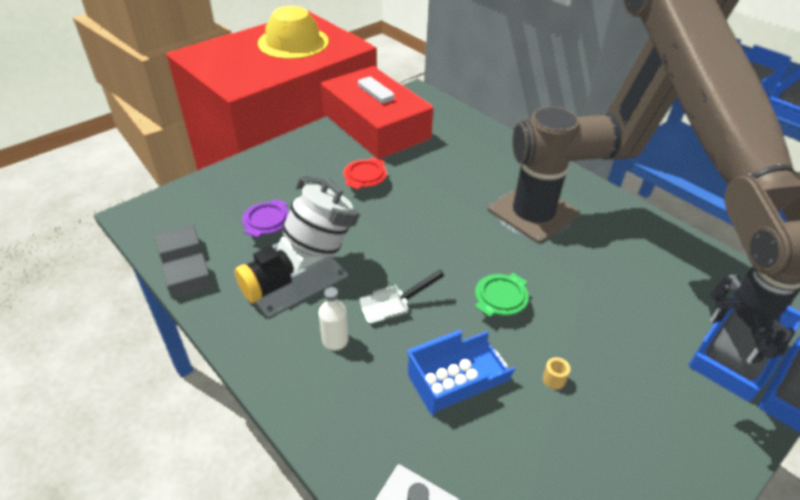

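View pics/top0.png

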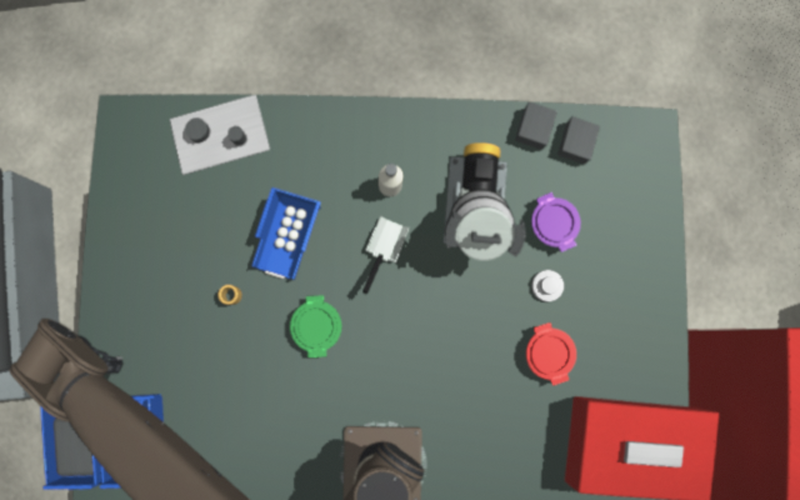

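Scene picture: the barrel with its grey cover is at about (325,205) in the 800-wide view, the scoop at (385,305), the bin at (460,370). Top picture: barrel cover (485,232), scoop (387,240), bin (287,232), bottle (391,180), bushing (229,295).

Could be taken for the cover: grey disc on the barrel (485,232), green (316,326), purple (556,222), red (551,353), white disc (547,286). I choose the grey one with the bar handle, seated on the barrel. Next is a close crop to check it.

```bash
python3 - <<'E'
from h import *
t=np.load("top0.npy",allow_pickle=True).item(); s=np.load("scene0.npy",allow_pickle=True).item()
a=t["color"][105:265,180:430,::-1]; b=s["color"][130:340,200:440,::-1]
a=cv2.resize(a,(800,512),interpolation=cv2.INTER_CUBIC); cv2.imwrite("pics/t1.png",a)
cv2.imwrite("pics/s1.png",cv2.resize(b,(680,595),interpolation=cv2.INTER_CUBIC))
E
```

```text
(no output)
```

View pics/t1.png

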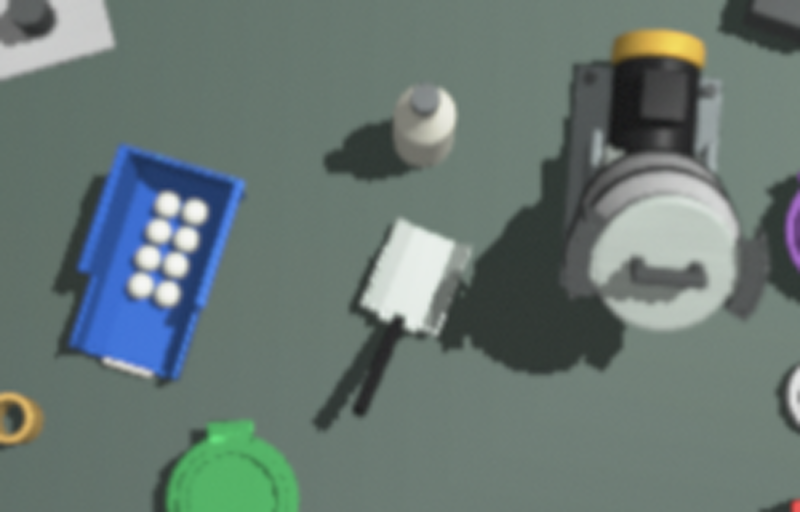

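View pics/s1.png

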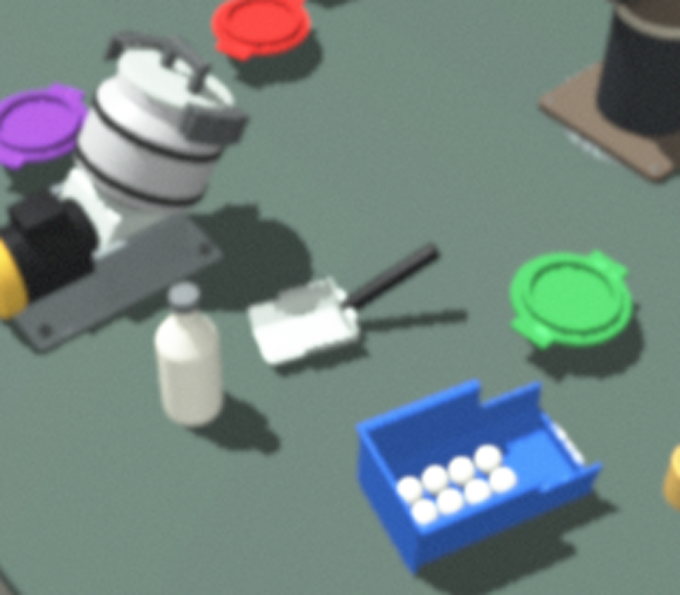

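```bash
cat > fit.py <<'E'
from h import *
from scipy.optimize import least_squares
t=np.load("top0.npy",allow_pickle=True).item(); s=np.load("scene0.npy",allow_pickle=True).item()
T=lambda *p:np.array(p)/3.2+[180,105]
S=lambda *p:np.array(p)/2.8333+[200,130]
def fit(pts,g):
    def res(q,full=False):
        r=[]
        for c,uv,P in pts:
            P=np.array(P); w=np.array([q[0]+np.cos(q[2])*P[0]-np.sin(q[2])*P[1],q[1]+np.sin(q[2])*P[0]+np.cos(q[2])*P[1],P[2]])
            r.append(proj(c,w)[0]-uv)
        return np.array(r) if full else np.array(r).ravel()
    f=least_squares(res,g,loss="soft_l1",f_scale=1.0); print(np.round(f.x[:2],4),round(np.degrees(f.x[2]),2)); print(np.round(res(f.x,True),1).tolist()); return f.x
if __name__=="__main__":
    A=np.array([-.5,0,.866]); U=np.array([.866,0,.5]); M=np.array([0,0,.2]); Y=np.array([0,1,0])
    print("barrel")
    fit([(t,T(663,261),M+.007*A),(t,T(633,268),M+.04*A+.031*Y),(t,T(703,277),M+.04*A-.031*Y),(t,T(575,65),[.23,.075,.01]),(t,T(720,83),[.23,-.075,.01]),
      (s,S(218,258),[0,.075,.01]),(s,S(42,350),[.23,.075,.01])],[.6,-.2,0])
    print("scoop")
    fit([(t,T(400,220),[.0475,.04,.02]),(t,T(470,245),[.0475,-.04,.02]),(t,T(362,303),[-.0475,.04,.029]),(t,T(435,333),[-.0475,-.04,.029]),(t,T(360,410),[-.15,0,.077]),
      (s,S(433,250),[-.15,0,.077]),(s,S(352,303),[-.046,0,.022])],[.6,0,.3])
    print("bin")
    fit([(t,T(123,147),[.097,.055,.081]),(t,T(245,183),[.097,-.055,.081]),(t,T(70,345),[-.096,.052,.05]),(t,T(178,380),[-.096,-.052,.05]),
      (s,S(358,428),[.097,-.055,.081]),(s,S(415,570),[.097,.055,.081])],[.6,.25,-.3])
    print("balls",np.round(onz(t,np.array([T(*p) for p in [(167,205),(195,211),(159,231),(187,239),(148,258),(175,265),(140,286),(167,294)]]),.0165),3).tolist())
    print("soap",onz(t,[T(424,140)],.06),onz(s,[S(193,415)],0.0), "bush",onz(t,[T(15,418)],.05),"green",onz(t,[T(233,490)],.01))
    print("white disc",onz(t,[np.array([547,286])/1.25],.036),"red",onz(t,[np.array([551,353])/1.25],.01))
    print("cover centre",onz(t,[T(663,261)],.206), "table edge left/right", onz(t,np.array([[90,300],[685,300],[400,97]])/1.25,0))
E
python3 fit.py
```

```text
barrel
[ 0.5581 -0.2178] -4.0
[[0.1, -0.1], [-0.5, 1.0], [0.0, 0.3], [-0.2, -1.9], [-0.2, -3.0], [1.4, -2.0], [-1.3, -0.8]]
scoop
[ 0.5649 -0.0037] -20.71
[[-0.7, -1.2], [0.8, 0.3], [-0.2, -0.0], [0.7, 0.1], [-0.5, 0.7], [1.2, -1.2], [-3.1, 1.2]]
bin
[0.5658 0.2505] -15.69
[[1.7, 0.0], [-2.5, -1.1], [1.4, -0.9], [-0.5, -2.0], [1.2, -0.4], [1.3, -17.4]]
balls [[0.63, 0.247, 0.016], [0.625, 0.219, 0.016], [0.604, 0.254, 0.016], [0.597, 0.226, 0.016], [0.577, 0.264, 0.016], [0.57, 0.237, 0.016], [0.548, 0.271, 0.016], [0.541, 0.244, 0.016]]
soap [[ 0.69214364 -0.00719774  0.06      ]] [[0.71977726 0.00786938 0.        ]] bush [[0.41276957 0.38126712 0.05      ]] green [[0.34944664 0.17242493 0.01      ]]
white disc [[ 0.45141673 -0.40640979  0.036     ]] red [[ 0.28299279 -0.42326007  0.01      ]]
cover centre [[ 0.55445392 -0.21741434  0.206     ]] table edge left/right [[ 0.39058194  0.76875081  0.        ]
 [ 0.42280127 -0.79386264  0.        ]
 [ 0.95069779 -0.02763477  0.        ]]
```

```bash
cat >> h.py <<'E'
def Rz(d): return R.from_euler("z",d,degrees=True)
BO,BY=np.array([.5581,-.2178,0]),-4.0
def rotm(y,z): return R.from_matrix(np.c_[np.cross(y,z),y,z])
def delta(targets):
    "targets: list of (pos m, Rotation); prints shifts mm, rotvec deg from the measured pose, consecutively"
    s=ctrl.get_state(); p,r=s["eef_pos"],R.from_quat(s["tcp_rot"])
    for P,Q in targets:
        v=np.degrees((Q*r.inv()).as_rotvec()); d=(np.array(P)-p)*1000
        print("shift",np.round(d,1),"rot",np.round(v,1),"minrows",int(np.ceil(max(np.linalg.norm(d)/50,np.linalg.norm(v)/8.59)))); p,r=np.array(P),Q
A_=np.array([-.5,0,.8660254])
def cover(out,turn=0,off=.015):
    "TCP pose gripping the seated cover, out metres along the axis"
    q=Rz(BY); y=np.array([.8660254,0,.5]); a=R.from_rotvec(A_*np.radians(turn))
    return BO+q.apply(np.array([0,0,.2])+A_*(off+out)), q*a*rotm(y,-A_)
E
python3 - <<'E'
from h import *
p,r=cover(.1)
mid=(np.array([.46,.25,.3]),R.from_quat(ctrl.get_state()["tcp_rot"])*R.identity())
print(p,cover(0)[0]); delta([(np.array([.46,.2,.33]),Rz(-35)*mid[1]),(p,r),cover(0)])
E
```

```text
[ 0.50074007 -0.213789    0.29959292] [ 0.55061827 -0.21727683  0.21299038]
shift [ 187.7 -417.   100. ] rot [  0.   0. -35.] minrows 10
shift [  40.7 -413.8  -30.4] rot [  7.2 -29.7 -34.4] minrows 9
shift [ 49.9  -3.5 -86.6] rot [0. 0. 0.] minrows 2
```

>>> {"fn": "move_arm", "kwargs": {"plan": [16, -35, 8, 0, 0, -2.9, 60, 16, -35, 8, 0, 0, -2.9, 60, 16, -35, 8, 0, 0, -2.9, 60, 16, -35, 8, 0, 0, -2.9, 60, 16, -35, 8, 0, 0, -2.9, 60, 16, -35, 8, 0, 0, -2.9, 60, 16, -35, 8, 0, 0, -2.9, 60, 16, -35, 8, 0, 0, -2.9, 60, 16, -35, 8, 0, 0, -2.9, 60, 16, -35, 8, 0, 0, -2.9, 60, 16, -35, 8, 0, 0, -2.9, 60, 16, -35, 8, 0, 0, -2.9, 60]}}

```text
time: 1.3
eef_pos: [0.4647, 0.196, 0.3272]
tcp_rot: [0.49, 0.871, -0.0, -0.0]
contact_force: [0.3, -0.1, 0.4]
opening: 0.702
finger_force: 0.0
```

>>> {"fn": "move_arm", "kwargs": {"plan": [4, -38, -3, 0.7, -2.7, -3.1, 60, 4, -38, -3, 0.7, -2.7, -3.1, 60, 4, -38, -3, 0.7, -2.7, -3.1, 60, 4, -38, -3, 0.7, -2.7, -3.1, 60, 4, -38, -3, 0.7, -2.7, -3.1, 60, 4, -38, -3, 0.7, -2.7, -3.1, 60, 4, -38, -3, 0.7, -2.7, -3.1, 60, 4, -38, -3, 0.7, -2.7, -3.1, 60, 4, -38, -3, 0.7, -2.7, -3.1, 60, 4, -38, -3, 0.7, -2.7, -3.1, 60, 0, -34, 0, 0, 0, 0, 60, 0, 0, 0, 0, 0, 0, 60]}}

```text
time: 2.5
eef_pos: [0.5038, -0.2198, 0.2963]
tcp_rot: [0.69, 0.684, 0.164, 0.171]
contact_force: [-0.2, -0.5, 0.3]
opening: 0.702
finger_force: 0.0
```

```bash
python3 - <<'E'
from h import *
delta([cover(.1),cover(.0)]); print(ctrl.get_state()["qpos"].round(2))
c=cam("top"); a=c["color"][130:230,330:450,::-1]; uv=proj(c,[cover(0,0,.034)[0],cover(.1,0,.034)[0],ctrl.get_state()["eef_pos"]]); print(uv,(uv-[330,130])*6)
save(c,"t2.png",(330,130,450,230),6)
E
```

```text
shift [-3.1  6.   3.3] rot [ 0.4 -2.6 -3.3] minrows 1
shift [ 49.9  -3.5 -86.6] rot [0. 0. 0.] minrows 2
[-0.74 -0.27  2.07  0.37  1.   -0.87]
[[388.29541249 190.00130718]
 [392.55174477 204.15325946]
 [393.10673874 200.25978277]] [[349.77247491 360.00784308]
 [375.31046859 444.91955678]
 [378.64043243 421.55869662]]
```

View pics/t2.png

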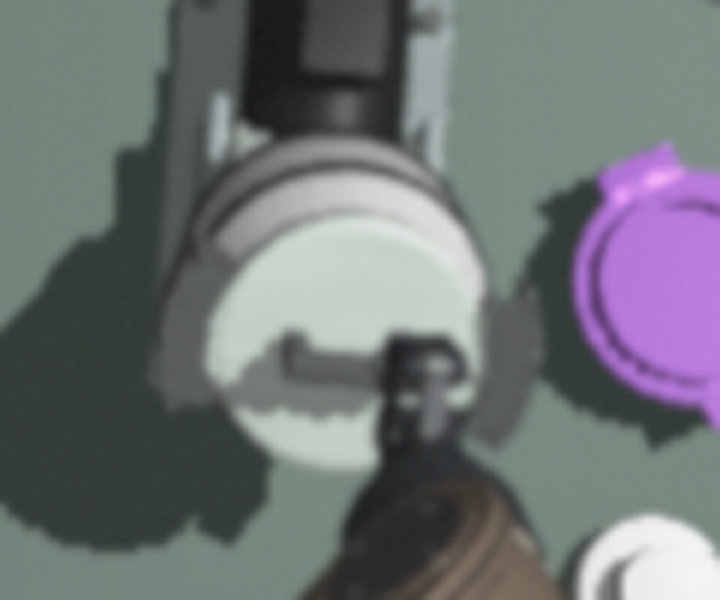

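The picture shows the grey cover under the gripper, with its bar handle at about (285–460, 355) in the crop. The fingers are in line with it. Correcting and descending.

>>> {"fn": "move_arm", "kwargs": {"plan": [-3, 6, 3, 0.4, -2.6, -3.3, 60, 12.5, -0.9, -21.7, 0, 0, 0, 60, 12.5, -0.9, -21.7, 0, 0, 0, 60, 12.5, -0.9, -21.6, 0, 0, 0, 60, 12.5, -0.8, -21.6, 0, 0, 0, 60, 0, 0, 0, 0, 0, 0, 60]}}

```text
time: 3.15
eef_pos: [0.5507, -0.2111, 0.2094]
tcp_rot: [0.704, 0.662, 0.178, 0.185]
contact_force: [-0.6, 0.7, -0.5]
opening: 0.7
finger_force: 0.0
```

>>> {"fn": "move_arm", "kwargs": {"plan": [0, 0, 0, 0, 0, 0, 0, 0, 0, 0, 0, 0, 0, 0, 0, 0, 0, 0, 0, 0, 0, 0, 0, 0, 0, 0, 0, 0, 0, 0, 0, 0, 0, 0, 0], "newtons": 50}}

```text
time: 3.65
eef_pos: [0.551, -0.214, 0.2149]
tcp_rot: [0.704, 0.661, 0.178, 0.189]
contact_force: [-5.6, 1.1, 2.7]
opening: 0.152
finger_force: 49.9
```

```bash
python3 - <<'E'
from h import *
delta([cover(.0)]+[cover(0,a) for a in (15,30,45,60,75,90)]+[cover(.12,90)]); s=ctrl.get_state(); print(s["qpos"].round(2),s["wrist_torque"],s["contact_force"],s["opening"])
E
```

```text
shift [-0.4 -3.3 -1.9] rot [ 0.   0.1 -0.4] minrows 1
shift [0. 0. 0.] rot [-7.5  0.5 13. ] minrows 2
shift [0. 0. 0.] rot [-7.5  0.5 13. ] minrows 2
shift [0. 0. 0.] rot [-7.5  0.5 13. ] minrows 2
shift [0. 0. 0.] rot [-7.5  0.5 13. ] minrows 2
shift [0. 0. 0.] rot [-7.5  0.5 13. ] minrows 2
shift [0. 0. 0.] rot [-7.5  0.5 13. ] minrows 2
shift [-59.9   4.2 103.9] rot [0. 0. 0.] minrows 3
[-0.67 -0.12  2.11  0.43  0.76 -0.85] [0.18981636 0.7443038  0.06057543] [-5.5902112   1.08663894  2.69141843] 0.1515691787033119
```

>>> {"fn": "move_arm", "kwargs": {"plan": [-0.1, -0.3, -0.1, -3.75, 0.25, 6.5, 0, -0.1, -0.3, -0.1, -3.75, 0.25, 6.5, 0, -0.2, -0.3, -0.1, -3.75, 0.25, 6.5, 0, -0.2, -0.3, -0.1, -3.75, 0.25, 6.5, 0, -0.2, -0.3, -0.1, -3.75, 0.25, 6.5, 0, -0.2, -0.3, -0.1, -3.75, 0.25, 6.5, 0]}}

```text
time: 4.25
eef_pos: [0.5474, -0.217, 0.2129]
tcp_rot: [0.397, 0.881, 0.09, 0.24]
contact_force: [-22.4, -3.9, 6.1]
opening: 0.154
finger_force: 61.1
```

>>> {"fn": "move_arm", "kwargs": {"plan": [-2, 0, -1, -3.75, 0.25, 6.5, 0, -1, -0.3, -0.5, -3.75, 0.25, 6.5, 0, -0.3, -0.3, -0.2, -3.75, 0.25, 6.5, 0, -0.3, -0.3, -0.2, -3.75, 0.25, 6.5, 0]}}

```text
time: 4.65
eef_pos: [0.5464, -0.2169, 0.2124]
tcp_rot: [0.154, 0.954, 0.025, 0.257]
contact_force: [-4.1, 1.1, 2.4]
opening: 0.157
finger_force: 50.4
```

Good: 75° turned with low force. Turn the last 15°, then lift along the axis.

>>> {"fn": "move_arm", "kwargs": {"plan": [-0.3, -0.3, -0.2, -3.75, 0.25, 6.5, 0, -0.3, -0.3, -0.2, -3.75, 0.25, 6.5, 0, 0, 0, 0, 0, 0, 0, 0, -2.5, 0.2, 4.3, 0, 0, 0, 0, -5, 0.3, 8.7, 0, 0, 0, 0, -5, 0.4, 8.7, 0, 0, 0, 0]}}

```text
time: 5.25
eef_pos: [0.5331, -0.216, 0.2325]
tcp_rot: [0.03, 0.966, -0.008, 0.258]
contact_force: [0.0, 0.2, -3.7]
opening: 0.154
finger_force: 49.3
```

```bash
python3 - <<'E'
from h import *
s=ctrl.get_state(); print(s["qpos"].round(2),s["eef_pos"],s["contact_force"],s["opening"]); delta([cover(.025,90),cover(.12,90)])
down=Rz(BY+90)*rotm(np.array([1.,0,0]),np.array([0,0,-1.]))
for z in (.15,.023+.004): delta([cover(.12,90),(np.array([.40,-.22,z]),down)])
E
```

```text
[-0.69 -0.18  2.12  0.42  0.81 -2.43] [ 0.53314387 -0.21603876  0.23248217] [ 0.00671549  0.21365156 -3.6861276 ] 0.15394079039098726
shift [ 5.  -0.4  2.2] rot [-0.  -0.1 -0.4] minrows 1
shift [-47.4   3.3  82.3] rot [0. 0. 0.] minrows 2
shift [-42.4   2.9  84.4] rot [-0.  -0.1 -0.4] minrows 2
shift [ -90.8   -6.9 -166.9] rot [ 2.1 29.9  0. ] minrows 4
shift [-42.4   2.9  84.4] rot [-0.  -0.1 -0.4] minrows 2
shift [ -90.8   -6.9 -289.9] rot [ 2.1 29.9  0. ] minrows 7
```

>>> {"fn": "move_arm", "kwargs": {"plan": [-10.5, 0.7, 21, 0, 0, 0, 0, -10.5, 0.7, 21, 0, 0, 0, 0, -10.5, 0.7, 21, 0, 0, 0, 0, -10.5, 0.7, 21, 0, 0, 0, 0, -16, -4.5, -10, 0.35, 5, 0, 0, -16, -4.5, -10, 0.35, 5, 0, 0, -16, -4.5, -10, 0.35, 5, 0, 0, -16, -4.5, -10, 0.35, 5, 0, 0, -16, -4.5, -10, 0.35, 5, 0, 0, -16, -4.5, -10, 0.35, 5, 0, 0, 0, 0, 0, 0, 0, 0, 0, 0, 0, 0, 0, 0, 0, 0]}}

```text
time: 6.45
eef_pos: [0.3964, -0.2406, 0.257]
tcp_rot: [0.032, 0.999, 0.002, 0.0]
contact_force: [0.5, 1.0, -2.4]
opening: 0.157
finger_force: 49.3
```

```bash
python3 - <<'E'
from h import *
s=ctrl.get_state(); print(s["qpos"].round(2),s["eef_pos"],s["contact_force"],s["opening"])
down=Rz(BY+90)*rotm(np.array([1.,0,0]),np.array([0,0,-1.]))
delta([(np.array([.395,-.24,.045]),down)])
E
```

```text
[-0.77 -0.22  2.05  0.    1.31 -2.27] [ 0.39639829 -0.24055437  0.25698517] [ 0.48944896  0.96255663 -2.39626796] 0.15741949485294154
shift [  -1.4    0.6 -212. ] rot [-0.2  0.1 -0.3] minrows 5
```

>>> {"fn": "move_arm", "kwargs": {"plan": [0, 0, -35, 0, 0, 0, 0, 0, 0, -35, 0, 0, 0, 0, 0, 0, -35, 0, 0, 0, 0, 0, 0, -35, 0, 0, 0, 0, 0, 0, -35, 0, 0, 0, 0, 0, 0, -30, 0, 0, 0, 0, 0, 0, -10, 0, 0, 0, 0, 0, 0, 0, 0, 0, 0, 0]}}

```text
time: 7.25
eef_pos: [0.3957, -0.2401, 0.041]
tcp_rot: [0.032, 0.999, 0.002, -0.001]
contact_force: [-0.4, -0.3, -2.7]
opening: 0.153
finger_force: 49.3
```

>>> {"fn": "move_arm", "kwargs": {"plan": [0, 0, -5, 0, 0, 0, 0, 0, 0, -5, 0, 0, 0, 0, 0, 0, -3, 0, 0, 0, 0, 0, 0, 0, 0, 0, 0, 0]}}

```text
time: 7.65
eef_pos: [0.3961, -0.2407, 0.0288]
tcp_rot: [0.032, 0.999, 0.002, -0.001]
contact_force: [0.3, 0.7, -2.8]
opening: 0.152
finger_force: 49.4
```

>>> {"fn": "move_arm", "kwargs": {"plan": [0, 0, -2, 0, 0, 0, 0, 0, 0, -1.5, 0, 0, 0, 0, 0, 0, 0, 0, 0, 0, 0]}}

```text
time: 7.95
eef_pos: [0.3958, -0.2405, 0.0249]
tcp_rot: [0.032, 0.999, 0.002, -0.001]
contact_force: [-0.2, 1.1, -3.4]
opening: 0.153
finger_force: 49.4
```

>>> {"fn": "move_arm", "kwargs": {"plan": [0, 0, -1, 0, 0, 0, 0, 0, 0, -1, 0, 0, 0, 0, 0, 0, 0, 0, 0, 0, 0]}}

```text
time: 8.25
eef_pos: [0.3961, -0.2406, 0.0235]
tcp_rot: [0.032, 0.999, 0.002, -0.001]
contact_force: [-0.1, 2.4, 1.7]
opening: 0.155
finger_force: 50.0
```

>>> {"fn": "move_arm", "kwargs": {"plan": [0, 0, 0, 0, 0, 0, 20, 0, 0, 0, 0, 0, 0, 45, 0, 0, 0, 0, 0, 0, 45, 0, 0, 20, 0, 0, 0, 45, 0, 0, 40, 0, 0, 0, 45, 0, 0, 50, 0, 0, 0, 45, 0, 0, 50, 0, 0, 0, 45, 0, 0, 0, 0, 0, 0, 45]}}

```text
time: 9.05
eef_pos: [0.3997, -0.2441, 0.1917]
tcp_rot: [0.032, 0.999, -0.004, 0.005]
contact_force: [-0.1, -0.9, 0.8]
opening: 0.529
finger_force: 0.0
```

```bash
cat >> h.py <<'E'
SO,SY=np.array([.5649,-.0037,0]),-20.7
def scoop(o,yaw,up,g=None,nose=False,grip=(-.108,0,.055)):
    "TCP pose with scoop origin (or nose lip if nose) at o, yaw deg, nose up deg, gripped with tool straight down when flat"
    q=Rz(yaw)*R.from_euler("y",-up,degrees=True)
    off=np.array(grip)-[0,0,.019]-([.0475,0,0] if nose else np.zeros(3))
    return np.array(o)+q.apply(off), q*rotm(np.array([0,1.,0]),np.array([0,0,-1.]))
E
python3 - <<'E'
from h import *
s=ctrl.get_state(); print(s["qpos"].round(2),s["eef_pos"],s["opening"])
delta([scoop(SO+[0,0,.1],SY,0),scoop(SO,SY,0)])
c=cam("top"); np.save("top1.npy",c,allow_pickle=True); save(c,"t3.png",(270,130,450,265),4.4)
p=scoop(SO,SY,0)[0]+[0,0,.019]; print((proj(c,[p,SO,SO+Rz(SY).apply([.0475,0,0]),[.555,-.2178,.2]])-[270,130])*4.4)
E
```

```text
[-0.77 -0.15  2.11  0.    1.17 -2.27] [ 0.39966415 -0.24414725  0.19174482] 0.5288787761079813
shift [ 64.2 278.6 -55.7] rot [  0.6   0.5 -17.1] minrows 6
shift [   0.    0. -100.] rot [0. 0. 0.] minrows 2
[[120.45595134 402.72798187]
 [177.46562324 272.10757316]
 [201.69727243 212.53151705]
 [514.68319553 249.51181873]]
```

View pics/t3.png

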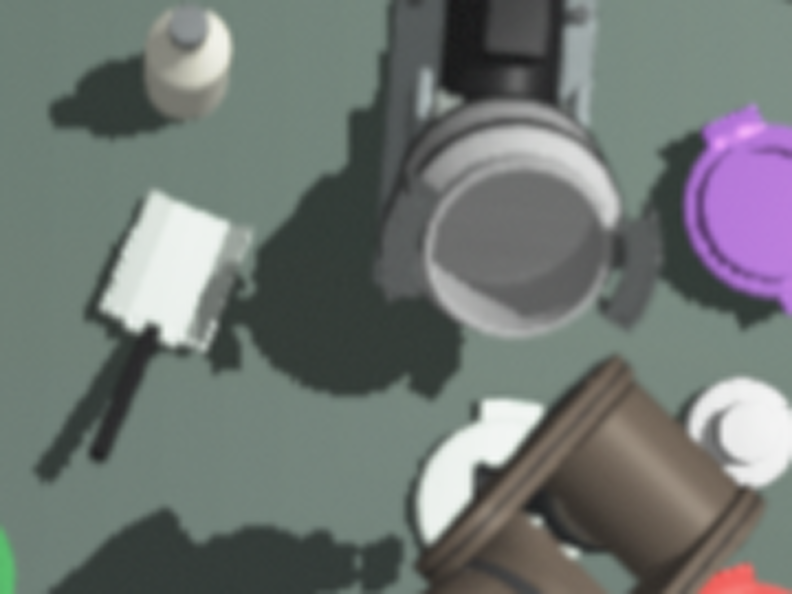

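The cover lies flat and the barrel mouth is open at (519,247) in the crop. The scoop handle runs from (150,335) to (99,458), and my predicted grip point falls on it. Moving to the scoop.

>>> {"fn": "move_arm", "kwargs": {"plan": [9.2, 40, -8, 0.1, 0.1, -2.45, 50, 9.2, 40, -8, 0.1, 0.1, -2.45, 50, 9.2, 40, -8, 0.1, 0.1, -2.45, 50, 9.2, 40, -8, 0.1, 0.1, -2.45, 50, 9.2, 40, -8, 0.1, 0.1, -2.45, 50, 9.2, 40, -8, 0.1, 0.1, -2.45, 50, 9.2, 39, -8, 0.1, 0.1, -2.4, 50, 0, 0, 0, 0, 0, 0, 50, 0, 0, 0, 0, 0, 0, 50]}}

```text
time: 10.0
eef_pos: [0.4592, 0.0391, 0.1254]
tcp_rot: [0.179, 0.984, 0.007, -0.009]
contact_force: [-0.0, -0.7, 0.3]
opening: 0.587
finger_force: 0.0
```

```bash
python3 - <<'E'
from h import *
delta([scoop(SO,SY,0)])
E
```

```text
shift [  4.6  -4.6 -89.4] rot [-1.  -0.8 -0.1] minrows 2
```

>>> {"fn": "move_arm", "kwargs": {"plan": [4.6, -4.6, 0, -1, -0.8, 0, 50, 0, 0, -30, 0, 0, 0, 50, 0, 0, -30, 0, 0, 0, 50, 0, 0, -24, 0, 0, 0, 50, 0, 0, 0, 0, 0, 0, 50, 0, 0, 0, 0, 0, 0, 50]}}

```text
time: 10.6
eef_pos: [0.4651, 0.0326, 0.0433]
tcp_rot: [0.181, 0.984, 0.0, 0.001]
contact_force: [0.1, 0.5, 0.2]
opening: 0.589
finger_force: 0.0
```

```bash
python3 - <<'E'
from h import *
delta([scoop(SO,SY,0)])
E
```

```text
shift [-1.3  1.9 -7.3] rot [0.  0.2 0.1] minrows 1
```

>>> {"fn": "move_arm", "kwargs": {"plan": [-1, 1.5, -7, 0, 0.2, 0, 50, 0, 0, 0, 0, 0, 0, 10, 0, 0, 0, 0, 0, 0, 0, 0, 0, 0, 0, 0, 0, 0, 0, 0, 0, 0, 0, 0, 0, 0, 0, 0, 0, 0, 0, 0, 0, 0, 0, 0, 0, 0, 0], "newtons": 100}}

```text
time: 11.3
eef_pos: [0.4645, 0.0354, 0.0368]
tcp_rot: [0.18, 0.984, 0.0, 0.0]
contact_force: [-2.1, 0.6, 6.4]
opening: 0.149
finger_force: 97.3
```

```bash
python3 - <<'E'
from h import *
delta([scoop(SO,SY,0)]); s=ctrl.get_state(); print(s["eef_pos"],s["wrist_torque"],s["contact_force"],s["opening"],s["finger_force"])
E
```

```text
shift [-0.6 -0.9 -0.8] rot [-0.  0.  0.] minrows 1
[0.46446669 0.03536247 0.03676895] [0.16999496 0.09429182 0.0341366 ] [-2.06396569  0.63005153  6.35060467] 0.14926138492051336 97.33320593833923
```

>>> {"fn": "move_arm", "kwargs": {"plan": [0, 0, 10, 0, 0, 0, 0, 0, 0, 30, 0, 0, 0, 0, 0, 0, 40, 0, 0, 0, 0, 0, 0, 40, 0, 0, 0, 0, 0, 0, 30, 0, 0, 0, 0, 0, 0, 0, 0, 0, 0, 0]}}

```text
time: 11.9
eef_pos: [0.4666, 0.0349, 0.1911]
tcp_rot: [0.18, 0.984, 0.0, 0.005]
contact_force: [0.7, 0.8, -1.6]
opening: 0.147
finger_force: 97.8
```

```bash
cat > binfit.py <<'E'
from h import *
from scipy.optimize import minimize
t=np.load("top0.npy",allow_pickle=True).item(); s=np.load("scene0.npy",allow_pickle=True).item()
SC=8
def mask(c,box):
    im=c["color"]; h=cv2.cvtColor(im,cv2.COLOR_RGB2HSV); m=((h[:,:,0]>100)&(h[:,:,0]<130)&(h[:,:,1]>120)&(h[:,:,2]>50)).astype(np.uint8)
    o=np.zeros_like(m); x0,y0,x1,y1=box; o[y0:y1,x0:x1]=m[y0:y1,x0:x1]
    n,l,st,_=cv2.connectedComponentsWithStats(o); o=(l==1+st[1:,4].argmax()).astype(np.uint8)
    hl=cv2.morphologyEx(o,cv2.MORPH_CLOSE,np.ones((9,9),np.uint8))
    cs,_=cv2.findContours(o,cv2.RETR_EXTERNAL,cv2.CHAIN_APPROX_NONE); cv2.drawContours(o,cs,-1,1,-1)
    return o
obs=[(t,mask(t,(190,140,270,235))),(s,mask(s,(310,250,420,340)))]
def model(c,q,shape):
    x,y,a,th=q; th=abs(th); o=np.zeros((400*SC//1,640*SC),np.uint8)
    w=lambda z:(.029 if z<.01 else .045+.009*(z-.02)/.06)+th
    def hull(xa,xb,zt):
        P=np.array([[X,sg*w(z),z] for X in(xa,xb) for z in(0,.02,zt) for sg in(1,-1)])
        return P
    L=.095+th
    for P in (hull(-.025,L,.08),hull(-L,-.025,.05)):
        W=Rz(np.degrees(a)).apply(P)+[x,y,0]; uv=((proj(c,W)+.5)*SC).astype(np.int32)
        cv2.fillConvexPoly(o,cv2.convexHull(uv),1)
    return cv2.resize(o.astype(np.float32),(640,400),interpolation=cv2.INTER_AREA)
def cost(q): return sum(np.abs(model(c,[q[0]/1e3,q[1]/1e3,q[2]/100,q[3]/1e3],None)-m).sum() for c,m in obs)
for use in (obs,obs[:1],obs[1:]):
    full=obs; obs=use
    f=minimize(cost,[566,250,-27.5,3],method="Nelder-Mead",options=dict(initial_simplex=[[566,250,-27.5,3],[572,250,-27.5,3],[566,256,-27.5,3],[566,250,-33,3],[566,250,-27.5,2]],maxiter=150))
    obs=full; print(f.x,np.degrees(f.x[2]/100),f.fun,[m.sum() for c,m in use])
E
python3 binfit.py; python3 - <<'E'
from h import *
s=ctrl.get_state(); print(s["eef_pos"],s["wrist_torque"],s["contact_force"],s["opening"])
E
```

```text
[566.68723155 254.34549026 -28.16974813   7.52708628] -16.140076776063644 743.53125 [np.uint64(2599), np.uint64(3579)]
[564.64720382 254.71419142 -27.8034019    7.16722377] -15.930175850424481 181.953125 [np.uint64(2599)]
[573.96501913 259.10865721 -27.85584682   5.91036281] -15.960224577519751 538.296875 [np.uint64(3579)]
[0.4665804  0.03490575 0.19113801] [ 0.04899653  0.12347524 -0.02123341] [ 0.71815607  0.76001425 -1.59632473] 0.14675278569117353
```

```bash
cat >> h.py <<'E'
NO,NY=np.array([.565,.2525,0]),-16.0
G=(-.108,0,.0558)
def inbin(x,z,up,y=0): return scoop(NO+Rz(NY).apply([x,y,z]),NY,up,nose=True,grip=G)
E
python3 - <<'E'
from h import *
delta([inbin(-.065,.07,-20),inbin(-.065,.006,-20),inbin(0,.005,-12)])
E
```

```text
shift [-92.4 272.3 -33.4] rot [ 6.4 19.5  4.7] minrows 6
shift [  0.   0. -64.] rot [0. 0. 0.] minrows 2
shift [ 52.  -14.9 -20.4] rot [-2.2 -7.7 -0. ] minrows 2
```

>>> {"fn": "move_arm", "kwargs": {"plan": [-11.5, 34, 0, 0.8, 2.4, 0.6, 0, -11.5, 34, 0, 0.8, 2.4, 0.6, 0, -11.5, 34, 0, 0.8, 2.4, 0.6, 0, -11.5, 34, 0, 0.8, 2.4, 0.6, 0, -11.5, 34, 0, 0.8, 2.4, 0.6, 0, -11.5, 34, 0, 0.8, 2.4, 0.6, 0, -11.5, 34, 0, 0.8, 2.4, 0.6, 0, -11.5, 34, 0, 0.8, 2.4, 0.6, 0, 0, 0, -15, 0, 0, 0, 0, 0, 0, -18, 0, 0, 0, 0, 0, 0, 0, 0, 0, 0, 0]}}

```text
time: 13.0
eef_pos: [0.369, 0.3057, 0.1485]
tcp_rot: [0.136, 0.974, 0.022, -0.178]
contact_force: [-1.1, 0.3, -2.5]
opening: 0.146
finger_force: 97.8
```

```bash
cat > look.py <<'E'
import sys
from h import *
def draw(n,box,sc,name):
    c=cam(n); x0,y0,x1,y1=box
    im=np.ascontiguousarray(cv2.resize(c["color"][y0:y1,x0:x1,::-1],None,fx=sc,fy=sc,interpolation=cv2.INTER_CUBIC))
    s=ctrl.get_state(); q=R.from_quat(s["tcp_rot"])*rotm(np.array([0,1.,0]),np.array([0,0,-1.])).inv()
    o=s["eef_pos"]-q.apply(np.array(G)-[0,0,.019])
    def line(P,col):
        uv=((proj(c,P)-[x0,y0]+.5)*sc).astype(int); cv2.polylines(im,[uv.reshape(-1,1,2)],True,col,1)
    line(o+q.apply([[.0475,.04,.02],[.0475,.023,0],[.0475,-.023,0],[.0475,-.04,.02],[-.0475,-.04,.029],[-.0475,.04,.029]]),(0,0,255))
    b=lambda P:Rz(NY).apply(P)+NO
    line(b([[-.095,.029,.004],[.075,.029,.004],[.075,-.029,.004],[-.095,-.029,.004]]),(0,255,255))
    line(b([[.095,.054,.08],[.095,-.054,.08],[-.025,-.054,.08],[-.025,.054,.08]]),(0,255,0))
    return im
a=draw("top",(180,120,280,245),4.4,""); b=draw("scene",(285,220,435,345),4.4,"")
h=min(a.shape[0],b.shape[0]); im=np.hstack([a[:h],b[:h]]); f=min(1,800/im.shape[1]); im=cv2.resize(im,None,fx=f,fy=f); print(im.shape); cv2.imwrite("pics/"+sys.argv[1],im)
E
python3 look.py l1.png; python3 -c "
from h import *
delta([inbin(-.065,.07,-20)])"
```

```text
(400, 800, 3)
shift [3.1 0.8 6.2] rot [-0.  -0.4 -0.1] minrows 1
```

View pics/l1.png

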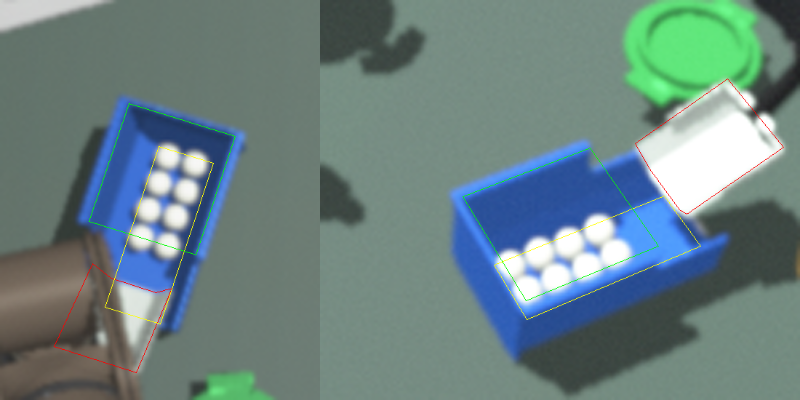

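The overlay shows the eight balls in the bin, 2×4 at about (165,200) in the left view, with the model outlines lying on bin and scoop. Lowering the nose inside the front wall.

>>> {"fn": "move_arm", "kwargs": {"plan": [1, 0.3, -15, 0, -0.4, 0, 0, 1, 0.3, -15, 0, 0, 0, 0, 1, 0.2, -13, 0, 0, 0, 0, 0, 0, -10, 0, 0, 0, 0, 0, 0, 0, 0, 0, 0, 0, 0, 0, 0, 0, 0, 0, 0]}}

```text
time: 13.7
eef_pos: [0.3749, 0.308, 0.1]
tcp_rot: [0.136, 0.976, 0.025, -0.171]
contact_force: [0.1, -1.0, -2.6]
opening: 0.147
finger_force: 98.1
```

```bash
python3 -c "
from h import *
delta([inbin(-.065,.005,-20),inbin(-.02,.005,-15),inbin(0.0,.005,-12),inbin(.012,.004,-5),inbin(.02,.004,0),inbin(.072,.004,0)])"
```

```text
shift [-0.7 -0.8 -7.2] rot [-0.1  0.1 -0.1] minrows 1
shift [ 36.4 -10.4 -12. ] rot [-1.4 -4.8  0. ] minrows 1
shift [15.6 -4.5 -7.5] rot [-0.8 -2.9 -0. ] minrows 1
shift [  4.6  -1.3 -19.1] rot [-1.9 -6.7  0. ] minrows 1
shift [  4.   -1.2 -13.4] rot [-1.4 -4.8 -0. ] minrows 1
shift [ 50.  -14.3   0. ] rot [0. 0. 0.] minrows 2
```

>>> {"fn": "move_arm", "kwargs": {"plan": [0, 0, -5, 0, 0, 0, 0, 0, 0, 0, 0, 0, 0, 0, 9, -2.6, -3, -0.4, -1.2, 0, 0, 9, -2.6, -3, -0.3, -1.2, 0, 0, 9, -2.6, -3, -0.3, -1.2, 0, 0, 9, -2.6, -3, -0.3, -1.2, 0, 0, 8, -2.2, -3.5, -0.4, -1.5, 0, 0, 8, -2.2, -3.5, -0.4, -1.5, 0, 0, 0, 0, 0, 0, 0, 0, 0]}}

```text
time: 14.6
eef_pos: [0.4271, 0.293, 0.0755]
tcp_rot: [0.137, 0.985, 0.016, -0.101]
contact_force: [-1.1, 0.5, -1.8]
opening: 0.145
finger_force: 98.0
```

```bash
python3 -c "
from h import *
print(ctrl.get_state()['contact_force'])
delta([inbin(0.0,.005,-12),inbin(.012,.004,-5),inbin(.02,.004,0),inbin(.072,.004,0)])"
```

```text
[-1.08957743  0.45711188 -1.7876308 ]
shift [-0.9 -0.6 -2.1] rot [-0.2  0.3 -0.1] minrows 1
shift [  4.6  -1.3 -19.1] rot [-1.9 -6.7  0. ] minrows 1
shift [  4.   -1.2 -13.4] rot [-1.4 -4.8 -0. ] minrows 1
shift [ 50.  -14.3   0. ] rot [0. 0. 0.] minrows 2
```

```bash
python3 -c "
from h import *
delta([inbin(0.013,.005,-12),inbin(.021,.0045,-6),inbin(.03,.004,0),inbin(.072,.004,0)])"
```

```text
shift [11.6 -4.2 -2.1] rot [-0.2  0.3 -0.1] minrows 1
shift [  1.6  -0.5 -16. ] rot [-1.7 -5.8  0. ] minrows 1
shift [  4.1  -1.2 -16.6] rot [-1.7 -5.8  0. ] minrows 1
shift [ 40.4 -11.6   0. ] rot [0. 0. 0.] minrows 1
```

>>> {"fn": "move_arm", "kwargs": {"plan": [6, -2, 0, 0, 0, 0, 0, 6, -2, -1, 0, 0, 0, 0, 0.8, -0.3, -8, -0.8, -2.9, 0, 0, 0.8, -0.3, -8, -0.8, -2.9, 0, 0, 2, -0.6, -8.3, -0.9, -2.9, 0, 0, 2, -0.6, -8.3, -0.9, -2.9, 0, 0, 0, 0, 0, 0, 0, 0, 0, 0, 0, 0, 0, 0, 0, 0]}}

```text
time: 15.4
eef_pos: [0.4447, 0.2876, 0.0427]
tcp_rot: [0.137, 0.991, 0.001, 0.002]
contact_force: [-0.5, 0.8, -2.6]
opening: 0.145
finger_force: 98.0
```

```bash
python3 -c "
from h import *
print(ctrl.get_state()['contact_force'],ctrl.get_state()['wrist_torque'])
delta([inbin(.03,.004,0),inbin(.072,.004,0)])"
```

```text
[-0.49948188  0.81090524 -2.64654606] [0.13233053 0.26286718 0.08628997]
shift [-0.3 -0.5 -1.9] rot [-0.1  0.3 -0.2] minrows 1
shift [ 40.4 -11.6   0. ] rot [0. 0. 0.] minrows 1
```

Lower 1.5 mm and push slowly to the back.

>>> {"fn": "move_arm", "kwargs": {"plan": [0, 0, -1.8, 0, 0, 0, 0, 8, -2.3, 0, 0, 0, 0, 0, 8, -2.3, 0, 0, 0, 0, 0, 8, -2.3, 0, 0, 0, 0, 0, 8, -2.3, 0, 0, 0, 0, 0, 7, -2, 0, 0, 0, 0, 0, 0, 0, 0, 0, 0, 0, 0]}}

```text
time: 16.1
eef_pos: [0.4853, 0.2759, 0.0408]
tcp_rot: [0.138, 0.99, 0.001, 0.004]
contact_force: [1.0, 0.1, -1.1]
opening: 0.145
finger_force: 97.8
```

```bash
sed -i 's/"top",(180,120,280,245)/"top",(190,125,280,230)/' look.py; python3 look.py l2.png; python3 -c "
from h import *
print(ctrl.get_state()['contact_force'],ctrl.get_state()['wrist_torque'])
delta([inbin(.072,.004,0)])"
```

```text
(350, 800, 3)
[ 0.70506025 -0.68950132 -1.32361125] [-0.02162526 -0.02234469  0.03841535]
shift [ 0.  -0.5  0. ] rot [-0.1  0.5 -0.2] minrows 1
```

View pics/l2.png

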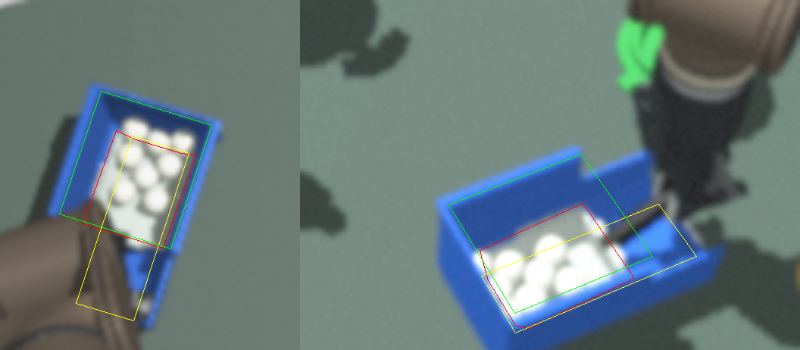

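The picture shows five balls in the bowl, at (130,152), (170,163), (147,174), (122,190) and (155,200) in the left view. Three more are at the lip against the back. Now curling up along the back bevel.

```bash
python3 -c "
from h import *
delta([inbin(.078,.008,3),inbin(.083,.0185,8),inbin(.083,.031,15),inbin(.08,.046,20),inbin(.07,.075,22),inbin(.05,.14,22),inbin(0.0,.24,22)])"
```

```text
shift [ 4.2 -1.7 -4.2] rot [-0.9 -2.4 -0.2] minrows 1
shift [ 3.  -0.9 -3.3] rot [-1.4 -4.8  0. ] minrows 1
shift [-0.6  0.2 -7. ] rot [-1.9 -6.7 -0. ] minrows 1
shift [-1.9  0.5  1.1] rot [-1.4 -4.8  0. ] minrows 1
shift [-8.9  2.6 23.5] rot [-0.6 -1.9 -0. ] minrows 1
shift [-19.2   5.5  65. ] rot [0. 0. 0.] minrows 2
shift [-48.1  13.8 100. ] rot [0. 0. 0.] minrows 3
```

>>> {"fn": "move_arm", "kwargs": {"plan": [4.2, -1.7, -4.2, -0.9, -2.4, -0.2, 0, 1.5, -0.5, -1.6, -0.7, -2.4, 0, 0, 1.5, -0.4, -1.7, -0.7, -2.4, 0, 0, -0.3, 0.1, -3.5, -1, -3.4, 0, 0, -0.3, 0.1, -3.5, -0.9, -3.3, 0, 0, -1, 0.3, 0.5, -0.7, -2.4, 0, 0, -1, 0.2, 0.6, -0.7, -2.4, 0, 0, 0, 0, 0, 0, 0, 0, 0, -4.5, 1.3, 12, -0.3, -1, 0, 0, -4.5, 1.3, 12, -0.3, -0.9, 0, 0, 0, 0, 0, 0, 0, 0, 0]}}

```text
time: 17.3
eef_pos: [0.48, 0.2779, 0.0533]
tcp_rot: [0.136, 0.972, -0.026, 0.189]
contact_force: [0.8, -0.3, -1.7]
opening: 0.146
finger_force: 98.0
```

```bash
python3 -c "
from h import *
print(ctrl.get_state()['contact_force'],ctrl.get_state()['wrist_torque'])
delta([inbin(.07,.075,22)])
for n,b in (('top',(190,125,280,230)),('scene',(330,240,440,340))):
    c=cam(n); im=c['color'][b[1]:b[3],b[0]:b[2],::-1]; cv2.imwrite('pics/m_%s.png'%n,cv2.resize(im,None,fx=3.6,fy=3.6,interpolation=cv2.INTER_CUBIC))
a=cv2.imread('pics/m_top.png'); b=cv2.imread('pics/m_scene.png'); h=min(len(a),len(b)); cv2.imwrite('pics/m.png',np.hstack([a[:h],b[:h]]))"
```

```text
[ 0.76394373 -0.32091577 -1.71802399] [0.208976   0.55240902 0.01878853]
shift [ 0.5 -1.2 -2.4] rot [-0. -0. -0.] minrows 1
```

View pics/m.png

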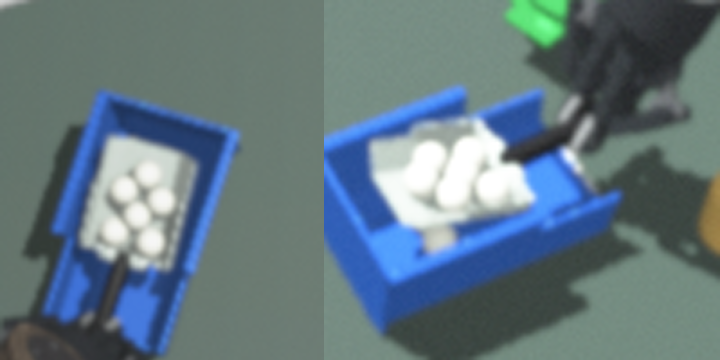

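Six balls are in the bowl, around (137,205) in the left view, and one is seen left in the bin at (437,238) on the right. Six is enough, so I lift and carry.

```bash
cat >> h.py <<'E'
MO=np.array([.5555,-.219,.2]); U_=np.array([.8660254,0,.5])
def pour(a,u,up): return scoop(MO+Rz(BY).apply(A_*a+U_*u),BY,up,nose=True,grip=G)
E
python3 -c "
from h import *
P=[inbin(.06,.28,22),pour(.10,-.01,22),pour(.0,-.015,15),pour(-.005,-.015,0),pour(-.015,-.02,-30),pour(-.015,-.02,-50)]
delta(P); print(P[1][0],P[-1][0])"
```

```text
shift [ -8.8   2.2 203.8] rot [ 0.  -0.2  0. ] minrows 5
shift [-131.4 -483.4    1.6] rot [-0.  0. 12.] minrows 11
shift [ 43.8  -3.1 -69.7] rot [0.5 7.  0. ] minrows 2
shift [ 6.7 -0.5 37.2] rot [ 1. 15.  0.] minrows 2
shift [39.8 -2.8 61.7] rot [ 2.1 29.9  0. ] minrows 4
shift [44.4 -3.1 33.2] rot [ 1.4 20.  -0. ] minrows 3
[ 0.33940482 -0.20388915  0.25747158] [ 0.47411519 -0.21330902  0.31978411]
```

```bash
cat >> h.py <<'E'
def pour(a,u,up,dz=0,yaw=-15): return scoop(MO+[0,0,dz]+Rz(BY).apply(A_*a+U_*u),yaw,up,nose=True,grip=G)
E
python3 -c "
from h import *
P=[inbin(.06,.28,20),pour(.0,-.01,16,.1),pour(.0,-.015,14),pour(-.005,-.015,0),pour(-.015,-.02,-30),pour(-.015,-.02,-50)]
delta(P); print(P[1][0],P[-1][0])"
```

```text
shift [ -9.5   2.4 209.4] rot [0.6 1.8 0. ] minrows 5
shift [ -77.4 -456.8   26.1] rot [1.1 3.9 1. ] minrows 10
shift [ -4.5   0.3 -96.9] rot [ 0.5  1.9 -0. ] minrows 2
shift [ 6.6 -1.3 34.4] rot [ 3.6 13.5  0. ] minrows 2
shift [ 38.6 -10.2  61.7] rot [ 7.8 29.   0. ] minrows 4
shift [ 43.  -11.5  33.2] rot [ 5.2 19.3  0. ] minrows 3
[ 0.3926801  -0.17708329  0.28751282] [ 0.47638564 -0.19974132  0.31978411]
```

>>> {"fn": "move_arm", "kwargs": {"plan": [-1, 0.3, 10, 0, 0, 0, 0, -1, 0.3, 20, 0.1, 0.3, 0, 0, -1, 0.3, 25, 0.1, 0.3, 0, 0, -1, 0.3, 30, 0.1, 0.3, 0, 0, -1, 0.3, 30, 0.1, 0.3, 0, 0, -1, 0.3, 30, 0.1, 0.3, 0, 0, -1, 0.3, 30, 0.1, 0.3, 0, 0, -1, 0.3, 20, 0, 0, 0, 0, -1, 0, 10, 0, 0, 0, 0, -1, -5, 5, 0, 0, 0, 0, -2, -12, 0, 0, 0, 0, 0, -3, -20, 0, 0, 0, 0, 0]}}

```text
time: 18.6
eef_pos: [0.4631, 0.2416, 0.2592]
tcp_rot: [0.136, 0.976, -0.025, 0.169]
contact_force: [-0.7, -0.9, -2.8]
opening: 0.142
finger_force: 97.9
```

>>> {"fn": "move_arm", "kwargs": {"plan": [-5, -28, 1, 0.1, 0.3, 0, 0, -6, -35, 2, 0.1, 0.3, 0, 0, -6, -38, 3, 0.1, 0.3, 0, 0, -6, -38, 3, 0.1, 0.4, 0, 0, -6, -38, 3, 0.1, 0.4, 0, 0, -6, -38, 3, 0.1, 0.4, 0, 0, -6, -38, 3, 0.1, 0.4, 0, 0, -6, -38, 2, 0.1, 0.4, 0, 0, -6, -38, 1, 0.1, 0.4, 0, 0, -6, -38, 0, 0.1, 0.4, 0.3, 0, -5, -28, 0, 0, 0, 0.3, 0, -3, -18, 0, 0, 0, 0.4, 0]}}

```text
time: 19.8
eef_pos: [0.3948, -0.1727, 0.2798]
tcp_rot: [0.13, 0.982, -0.019, 0.136]
contact_force: [-0.6, 0.6, -2.8]
opening: 0.145
finger_force: 97.9
```

>>> {"fn": "move_arm", "kwargs": {"plan": [-1, -5, 0, 0, 0, 0, 0, 0, 0, 0, 0, 0, 0, 0, 0, 0, 0, 0, 0, 0, 0]}}

```text
time: 20.1
eef_pos: [0.3957, -0.1749, 0.2813]
tcp_rot: [0.129, 0.982, -0.019, 0.138]
contact_force: [0.5, 0.3, -3.3]
opening: 0.149
finger_force: 98.0
```

```bash
python3 -c "
from h import *
P=[pour(.0,-.01,16,.1),pour(.0,-.015,14),pour(-.005,-.015,0)]
delta(P); s=ctrl.get_state(); print(s['qpos'].round(2),s['contact_force'])
c=cam('top'); np.save('top2.npy',c,allow_pickle=True); n=scoop([0,0,0],0,0,nose=True,grip=G)
q=R.from_quat(s['tcp_rot'])*n[1].inv(); nose=s['eef_pos']-q.apply(n[0]); uv=proj(c,[nose+q.apply([-.05,0,.015])])[0].astype(int); print(nose,uv)
cs=c['color'][uv[1]-45:uv[1]+45,uv[0]-45:uv[0]+45]; cv2.imwrite('pics/p.png',cv2.resize(cs[:,:,::-1],None,fx=6,fy=6,interpolation=cv2.INTER_CUBIC))"
```

```text
shift [-3.  -2.2  6.2] rot [ 0.1 -0.1 -0. ] minrows 1
shift [ -4.5   0.3 -96.9] rot [ 0.5  1.9 -0. ] minrows 2
shift [ 6.6 -1.3 34.4] rot [ 3.6 13.5  0. ] minrows 2
[-0.72 -0.5   2.22  0.13  1.17 -2.07] [ 0.48615961  0.26897733 -3.31700847]
[ 0.54987159 -0.21611322  0.28866002] [386 202]
```

>>> {"fn": "move_arm", "kwargs": {"plan": [-1.5, -0.4, -15, 0.1, 0.4, 0, 0, -1.5, -0.4, -20, 0.1, 0.4, 0, 0, -1.5, -0.4, -22, 0.1, 0.4, 0, 0, -1.5, -0.4, -20, 0.1, 0.4, 0, 0, -1.5, -0.4, -13, 0.1, 0.3, 0, 0, 0, 0, 0, 0, 0, 0, 0, 0, 0, 0, 0, 0, 0, 0]}}

```text
time: 20.85
eef_pos: [0.3889, -0.1775, 0.1924]
tcp_rot: [0.129, 0.984, -0.017, 0.122]
contact_force: [0.8, -0.6, -3.8]
opening: 0.141
finger_force: 97.9
```

```bash
python3 -c "
from h import *
P=[pour(.0,-.015,14),pour(-.005,-.015,0),pour(-.015,-.02,-30),pour(-.015,-.02,-50)]
delta(P)"
```

```text
shift [-0.7  0.7 -1.8] rot [ 0.1  0.1 -0. ] minrows 1
shift [ 6.6 -1.3 34.4] rot [ 3.6 13.5  0. ] minrows 2
shift [ 38.6 -10.2  61.7] rot [ 7.8 29.   0. ] minrows 4
shift [ 43.  -11.5  33.2] rot [ 5.2 19.3  0. ] minrows 3
```

>>> {"fn": "move_arm", "kwargs": {"plan": [1.5, -0.2, 8.2, 0.9, 3.4, 0, 0, 1.5, -0.2, 8.2, 0.9, 3.4, 0, 0, 1.5, -0.2, 8.2, 0.9, 3.4, 0, 0, 1.5, -0.2, 8.2, 0.9, 3.4, 0, 0, 6.4, -1.7, 10.3, 1.3, 4.8, 0, 0, 6.4, -1.7, 10.3, 1.3, 4.8, 0, 0, 6.4, -1.7, 10.3, 1.3, 4.8, 0, 0, 6.4, -1.7, 10.3, 1.3, 4.8, 0, 0, 6.4, -1.7, 10.3, 1.3, 4.8, 0, 0, 6.4, -1.7, 10.3, 1.3, 4.8, 0, 0, 0, 0, 0, 0, 0, 0, 0]}}

```text
time: 21.95
eef_pos: [0.4361, -0.1898, 0.2882]
tcp_rot: [0.125, 0.959, 0.032, -0.252]
contact_force: [-0.4, -0.5, -2.8]
opening: 0.145
finger_force: 98.1
```

>>> {"fn": "move_arm", "kwargs": {"plan": [10.7, -2.9, 8.3, 1.3, 4.8, 0, 0, 10.7, -2.9, 8.3, 1.3, 4.8, 0, 0, 10.7, -2.9, 8.3, 1.3, 4.8, 0, 0, 10.7, -2.9, 8.3, 1.3, 4.8, 0, 0, 0, 0, 0, 0, 0, 0, 0, 0, 0, 0, 0, 0, 0, 0, 0, 0, 0, 0, 0, 0, 0]}}

```text
time: 22.65
eef_pos: [0.4755, -0.2001, 0.3206]
tcp_rot: [0.118, 0.9, 0.055, -0.415]
contact_force: [-0.2, 0.6, -2.7]
opening: 0.15
finger_force: 98.1
```

```bash
python3 -c "
from h import *
delta([pour(-.015,-.02,-50)]); s=ctrl.get_state(); print(s['contact_force'],s['wrist_torque'])"
```

```text
shift [ 0.9  0.4 -0.9] rot [ 0.1  0.5 -0.1] minrows 1
[-0.18751904  0.55577002 -2.74399543] [-0.11659008 -0.54486183 -0.00508545]
```

>>> {"fn": "move_arm", "kwargs": {"plan": [0, 0, 0, 0.9, 3.4, 0, 0, 0, 0, 0, -0.9, -3.4, 0, 0, 0, 0, 0, 0, 0, 0, 0, -5, 0.4, 9, 0, 0, 0, 0, -10, 0.7, 17, 0, 0, 0, 0, -14, 1, 24, 0, 0, 0, 0, -14, 1, 24, 0, 0, 0, 0, -14, 10, 20, -0.9, -3.4, 0, 0, -8, 20, 10, -0.9, -3.4, 0, 0, -8, 25, 0, -0.9, -3.4, 0, 0, -8, 30, 0, -0.9, -3.4, 0, 0, -8, 30, 0, -0.9, -3.4, 0, 0]}}

```text
time: 23.85
eef_pos: [0.3856, -0.0811, 0.4251]
tcp_rot: [0.125, 0.953, 0.036, -0.272]
contact_force: [-0.3, 0.3, -1.9]
opening: 0.149
finger_force: 98.1
```

>>> {"fn": "move_arm", "kwargs": {"plan": [0, 30, 0, -1.5, -5.5, 0, 0, 0, 35, 0, -1.5, -5.5, 0, 0, 0, 30, 0, -1.5, -5.5, 0, 0, 0, 20, 0, -1.5, -5.5, 0, 0, 0, 10, 0, -1.5, -5.5, 0, 0, 0, 0, 0, 0, 0, 0, 0]}}

```text
time: 24.45
eef_pos: [0.3845, 0.0444, 0.4261]
tcp_rot: [0.128, 0.991, 0.003, -0.029]
contact_force: [0.0, 0.4, -1.7]
opening: 0.145
finger_force: 98.1
```

```bash
python3 -c "
from h import *
s=ctrl.get_state(); print(s['eef_pos'],s['contact_force'])
c=cam('top'); d=cam('scene')
a=c['color'][125:240,190:440,::-1]; a=cv2.resize(a,(800,368),interpolation=cv2.INTER_CUBIC)
b=d['color'][240:340,320:450,::-1]; b=cv2.resize(b,(300,230),interpolation=cv2.INTER_CUBIC)
e=cv2.resize(d['color'][100:330,180:450,::-1],(270,230)); e2=cv2.resize(d['color'][135:195,225:295,::-1],(230,197),interpolation=cv2.INTER_CUBIC)
im=np.zeros((598,800,3),np.uint8); im[:368]=a; im[368:598,:300]=b; im[368:598,300:570]=e; im[368:565,570:800]=e2; cv2.imwrite('pics/f.png',im)
delta([scoop(SO+[0,0,.05],SY,0,grip=G),scoop(SO,SY,0,grip=G)])"
```

```text
[0.38445699 0.04435923 0.4261127 ] [ 0.02536349  0.38591584 -1.739362  ]
shift [  78.2   -8.4 -337.9] rot [-1.  -3.5 -5.8] minrows 7
shift [  0.   0. -50.] rot [0. 0. 0.] minrows 1
```

View pics/f.png

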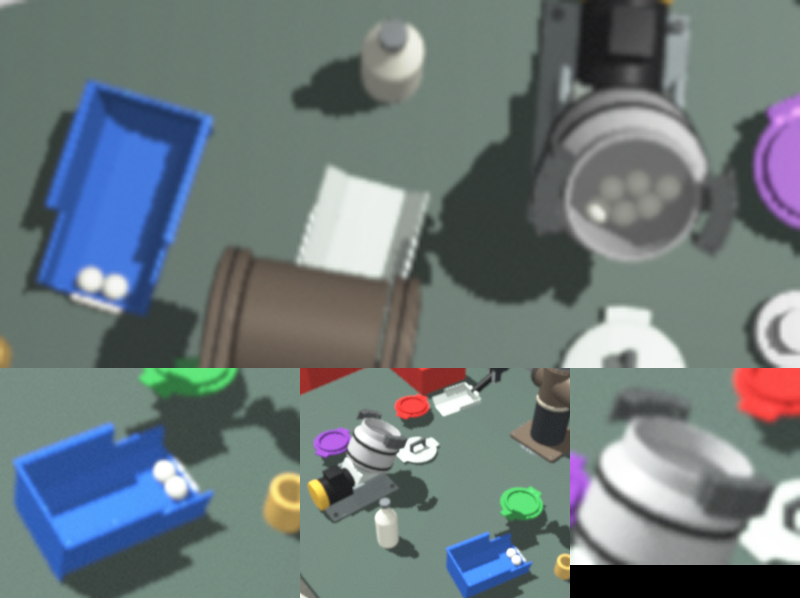

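The picture shows six balls in the barrel around (635,200), two in the bin at (90,280) and (115,287), none on the bench, and the scoop empty. Laying the scoop back in its place.

>>> {"fn": "move_arm", "kwargs": {"plan": [7.8, -0.8, -34, -0.1, -0.35, -0.58, 0, 7.8, -0.8, -34, -0.1, -0.35, -0.58, 0, 7.8, -0.8, -34, -0.1, -0.35, -0.58, 0, 7.8, -0.8, -34, -0.1, -0.35, -0.58, 0, 7.8, -0.8, -34, -0.1, -0.35, -0.58, 0, 7.8, -0.8, -34, -0.1, -0.35, -0.58, 0, 7.8, -0.8, -34, -0.1, -0.35, -0.58, 0, 7.8, -0.8, -34, -0.1, -0.35, -0.58, 0, 7.8, -0.9, -34, -0.1, -0.35, -0.58, 0, 7.8, -0.9, -30, -0.1, -0.35, -0.58, 0, 0, 0, 0, 0, 0, 0, 0, 0, 0, 0, 0, 0, 0, 0]}}

```text
time: 25.75
eef_pos: [0.4644, 0.034, 0.0874]
tcp_rot: [0.18, 0.984, -0.0, -0.002]
contact_force: [0.1, 0.3, -1.6]
opening: 0.148
finger_force: 98.0
```

```bash
python3 -c "
from h import *
delta([scoop(SO,SY,0,grip=G)])"
```

```text
shift [ -0.5   0.5 -50.6] rot [-0.  -0.2  0.1] minrows 2
```

>>> {"fn": "move_arm", "kwargs": {"plan": [0, 0, -15, 0, -0.2, 0, 0, 0, 0, -15, 0, 0, 0, 0, 0, 0, -10, 0, 0, 0, 0, 0, 0, -5, 0, 0, 0, 0, 0, 0, -3, 0, 0, 0, 0, 0, 0, 0, 0, 0, 0, 0]}}

```text
time: 26.35
eef_pos: [0.4652, 0.0346, 0.0405]
tcp_rot: [0.18, 0.984, 0.0, 0.002]
contact_force: [0.3, 0.8, -1.3]
opening: 0.149
finger_force: 98.1
```

>>> {"fn": "move_arm", "kwargs": {"plan": [0, 0, -1, 0, 0, 0, 0, 0, 0, -1, 0, 0, 0, 0, 0, 0, 0, 0, 0, 0, 0]}}

```text
time: 26.65
eef_pos: [0.465, 0.0347, 0.0382]
tcp_rot: [0.18, 0.984, 0.0, 0.002]
contact_force: [0.2, 0.5, -1.4]
opening: 0.151
finger_force: 98.1
```

>>> {"fn": "move_arm", "kwargs": {"plan": [0, 0, -1, 0, 0, 0, 0, 0, 0, -0.5, 0, 0, 0, 0, 0, 0, 0, 0, 0, 0, 0]}}

```text
time: 26.95
eef_pos: [0.4649, 0.0347, 0.0369]
tcp_rot: [0.18, 0.984, 0.0, 0.002]
contact_force: [-1.7, 1.2, 0.5]
opening: 0.146
finger_force: 98.6
```

>>> {"fn": "move_arm", "kwargs": {"plan": [0, 0, -0.5, 0, 0, 0, 0, 0, 0, 0, 0, 0, 0, 20, 0, 0, 0, 0, 0, 0, 45, 0, 0, 0, 0, 0, 0, 45, 0, 0, 0, 0, 0, 0, 45, 0, 0, 15, 0, 0, 0, 45, 0, 0, 35, 0, 0, 0, 45, 0, 0, 50, 0, 0, 0, 45, 0, 0, 50, 0, 0, 0, 45, 0, 0, 0, 0, 0, 0, 45]}}

```text
time: 27.95
eef_pos: [0.4698, 0.0341, 0.1945]
tcp_rot: [0.18, 0.984, 0.001, 0.01]
contact_force: [-0.1, -0.8, 0.3]
opening: 0.525
finger_force: 0.0
```

```bash
python3 -c "
from h import *
print(ctrl.get_state()['eef_pos'],ctrl.get_state()['contact_force'])
c=cam('top'); t=np.load('top0.npy',allow_pickle=True).item()
w=lambda c,b:((c['color'][b[1]:b[3],b[0]:b[2]].min(2)>185)).sum()
b=(285,165,335,215); print(w(c,b),w(t,b)); m=c['color'][165:215,285:335].min(2)>185; n=t['color'][165:215,285:335].min(2)>185
print(np.argwhere(m).mean(0),np.argwhere(n).mean(0),(m^n).sum())"
```

```text
[0.46976695 0.03405621 0.19451893] [-0.10969646 -0.83716944  0.25230283]
326 545
[19.49079755 24.7208589 ] [25.23486239 22.54495413] 241
```

```bash
python3 -c "
from h import *
c=cam('scene'); t=np.load('scene0.npy',allow_pickle=True).item(); b=(285,225,330,262)
f=lambda c:np.argwhere(c['color'][b[1]:b[3],b[0]:b[2]].min(2)>160)
print(len(f(c)),len(f(t)),f(c).mean(0),f(t).mean(0))
print(order.sign_off())"
```

```text
712 699 [18.59129213 21.16713483] [18.88125894 21.2832618 ]
the job is handed in; nothing more can be done
None
```

The job is handed in: the cover lies flat on the bench with its handle up, six balls are in the barrel and two still in the bin, and the scoop is back flat in its original place.

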